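# Draw up the sunken hold-down eye

### The job

The hold-down eye has sunk to the bottom of its bored wooden block. Take the pull hook out of the tool rack, catch the eye's loop with it and draw the eye up to the top of its travel so that the loop stands above the block; it stays up by itself. Then unhook and hang the pull hook back upright in its slot in the rack; keep the gripper's fingers off the block and the eye.

Things in the scene. Friction and masses are not known exactly. Their poses are not given: they have to be found in the camera images.
- pull_hook: Tool, 0.12 kg. Origin: rod axis at collar underside; z up, x = way the hook points (away from robot +-25 deg). Collar 34x48x6; flat wood handle 26 (x) x 14 (y), z 6..68 mm, grasp along y. 6 mm rod down to a J hook: underside z -116, level part's top z -110, 6 mm tip at x 26 up to z -98.5, gap x 3..23. The rack's other tool (round handle and collar, straight rod) is not needed.
- tool_rack: Fixed plywood rack, 90x190x135 mm high. Origin on the bench midway between its two slots; z up, x away from robot (within 20 deg). Top board 12 mm thick, top at z 135; slots 24 mm wide at y +55 and -55, open at the front (x -30), closed at x 42, open below. A tool hangs with its rod in a slot near x 0, collar on the board (its origin at z 135). The hook starts in either slot.
- well: Fixed dark wood block 110x110x125 mm high, upright 80 mm bore through its centre. Origin on the bench at its centre; z up, x away from robot (within 20 deg). Deep in the bore is the eye: a steel disc with an upright loop of 6 mm rod. The hook fits down the bore on the near (-x) side of the loop, then under its bar towards +x.
- eye_bar (a point): Middle of the centre line of the loop's level top bar, which runs along the block's y; in the block's frame x +14, y 0, z 57 mm + joint value. It moves with the eye. The opening under the bar is 30 mm wide (y) and 36 mm high, from 39 mm below this point (disc's top) to 3 mm below it.
- hold_down_eye (a joint): Height of the eye, m: 0 at the bottom, 0.105 at the top stop (disc about flush with the block's mouth, whole loop above it). Starts between 0 and 0.02. Moves stiffly, about 7 N to draw up, stays where left (a push of some 3 N sinks it).

How it is judged:
On the way:
1. the eye is drawn up to within 15 mm of its top stop, with the pull hook at the block (value of joint hold_down_eye above 0.09 m and horizontal distance between pull_hook and well below 0.04 m), for 0.2 s.
At the end, for the whole second after the job is handed in: The eye is within 15 mm of its top stop (joint above 0.09), and the pull hook hangs still in a slot of the rack: rod within 15 mm of the slot's centre line and 35 mm of the rack's centre in x, collar on the board within 8 mm, upright within 10 degrees (value of joint hold_down_eye above 0.09 m and (y of pull_hook in the frame of tool_rack between 0.04 and 0.07 m or y of pull_hook in the frame of tool_rack between -0.07 and -0.04 m) and x of pull_hook in the frame of tool_rack between -0.035 and 0.035 m and z of pull_hook in the frame of tool_rack between 0.127 and 0.143 m and angle between pull_hook's own z axis and vertical below 0.17 rad and linear speed of pull_hook below 0.02 m/s); the robot touches nothing.
It fails at once if the fingers press on the block or the eye (more than 2 N) (contact force between the fingers and well above 2 N).
It also fails if it takes over 48 s, if anything falls off the work surface, if the arm or the gripper's body presses on something with over 40 N, if the wrist force passes 120 N, or if a joint passes its speed limit or range.

### The arm

A 6-joint arm with a two-finger parallel gripper is mounted at the origin on a cart in front of the work surface, level with it; the furniture and walls round the work are solid. World frame = base frame: x ahead of the robot, y to its left, z up, the work surface at z = 0. Lengths are in m, angles in rad, forces in N, time in s.
With the tool pointing down it reaches from about 0.375 to 0.9 m from the base axis. Payload 3.1 kg.
Tool frame: the origin (TCP) lies midway between the tips of the shut fingers; the grasp point (between the pads) lies 19 mm behind it (manip.tcp_to_grasp is the distance from the TCP to the grasp point, in m); z points along the fingers, y is the line along which they close (so a half turn about z gives the same grasp; the last joint's range is limited). The gripper opens to 85 mm and grips with 20 to 120 N. Pads are 22 mm wide; open, the fingers measure 114 mm over their backs; the gripper's body (76 mm by 85 mm) begins 54 mm behind the grasp point. The pads swing forward as they close: fully open they stand 13 mm farther back than shut.
Start: joints at [-1.363, 0.527, 1.433, -0, 1.181, -0.178], TCP at [0.235, -0.579, 0.231] pointing down, gripper open.
Joint ranges: [-3.08, 3.08], [-0.75, 2.2], [0.22, 2.44], [-1.43, 4.57], [0, 2.65], [-2.85, 2.85]. Speed limits (rad/s): [2.79, 2.79, 3.14, 3.14, 3.14, 3.14].

### API

Orientations are given as a unit quaternion [x, y, z, w].
In Python, from station import manip gives the robot as it stands. The module is installed in compiled form; this text tells all that it offers.
- The arm moves only by the shell command python3 -m crank 'ROWS' [OPENING] [FORCE]. ROWS is JSON, a list of rows, each a list of 2 entries, a list of its own where there are three numbers: the shift along the tool's x, y, z in cm, then the turn about the tool's z in degrees. In form: [[[x, y, z], spin], ...]. A call has 1 to 10 rows; each row is the pose to reach, as a shift and turn from the pose commanded when the call began, along the tool's axes at that moment; what a row does not reach only later rows make up. A row lasts 1/10 s, in which the tool goes at most 50 mm and 8.59 degrees, less where a joint would pass 70% of its speed; a pose out of reach is approached as far as the arm can. A call with a gripper value outside its range is refused whole. OPENING is the finger opening in cm, from 0 to 8.54, set as the call begins (- or left out, the last holds). The fingers move at their own pace and stop on an object; FORCE is the grip in N (left out, the last holds). Time passes only in rows, so rows that repeat a pose let the fingers close. It gives the time, the measured TCP pose, the force and the opening at its end, in the units of the state.
- manip.sense(): the state, without advancing time (a new reading comes with each control period).
- manip.snapshot(name): name is "scene" or "side" or "wrist"; returns the picture (384x512x3 uint8, red, green, blue); there is no depth.
- manip.camera_params(name): a dict with "fx", "fy", "cx", "cy" (pixels), "k1" (the pictures are not rectified: a ray, as slopes to the right and down, at radius r is drawn at 1 + k1 r^2 times it, then the intrinsics apply), "pose" (4x4, takes a point from camera to world coordinates). Camera axes: x right, y up, looking along -z (the intrinsics and any distortion apply to the point x, -y, -z); pixel columns grow to the right and rows downward; lengths in m; the calibration is good to about 2 mm. A picture is of the moment at which its call begins: read the wrist's pose just before it. camera_params takes no time and is no camera call; for the wrist camera it gives the pose at the moment of the call.
- manip.sign_off(): hands the job in, once; it reports no verdict.
The state is a dict: "t": time; "q": joint angles; "qd": joint speeds; "tau": joint torques, N m; "tcp_pos": TCP position; "tool_rot": TCP orientation; "force": force on the tool from outside, world axes, zero at the start; "ft_torque": the same for the moment, N m; "finger_gap": opening from 0.0 (shut) to 1.0 (fully open).
Only numpy, scipy, OpenCV 4.12 (cv2) and the standard library are available. Lean on these libraries where they do the work, as an engineer would, in place of code of your own. Each camera call takes 0.05 s, during which the arm holds its last target. There are 200 camera calls.

## Working session

There is one attempt and no reset: what is moved stays moved. The work goes in short steps, Python scripts to look and compute and a shell command to move; the robot and the scene stay as the last step left them, time stands still between calls to the robot, and variables do not carry over. Pictures are saved under pics/ and viewed, on a budget of 10 in all, crops included, one or two more only if the job needs it, and the job is handed in when it is done.

```bash
mkdir -p pics; cat > h.py <<'E'
import numpy as np, cv2
from station import manip
from scipy.spatial.transform import Rotation as R
def ray(c,u,v):
    K=np.array([[c['fx'],0,c['cx']],[0,c['fy'],c['cy']],[0,0,1.]])
    p=cv2.undistortPoints(np.array([[[u,v]]],float),K,np.array([c['k1'],0,0,0.]))[0,0]
    T=np.array(c['pose']); d=T[:3,:3]@np.array([p[0],-p[1],-1.]); return T[:3,3],d/np.linalg.norm(d)
def plane(c,u,v,z):
    o,d=ray(c,u,v); return o+d*(z-o[2])/d[2]
def proj(c,P):
    T=np.array(c['pose']); q=T[:3,:3].T@(np.array(P)-T[:3,3]); x,y=q[0]/-q[2],-q[1]/-q[2]
    s=1+c['k1']*(x*x+y*y); return c['fx']*x*s+c['cx'],c['fy']*y*s+c['cy']
def cross(r1,r2):
    A=[];b=[]
    for o,d in (r1,r2):
        M=np.eye(3)-np.outer(d,d);A.append(M);b.append(M@o)
    return np.linalg.lstsq(np.vstack(A),np.hstack(b),rcond=None)[0]
def save(n,img): cv2.imwrite('pics/'+n+'.png',img[:,:,::-1])
E
python3 - <<'E'
from h import *
s=manip.sense();print(s); print(manip.tcp_to_grasp)
for n in('scene','side','wrist'):
    c=manip.camera_params(n);print(n,c)
    save(n+'0',manip.snapshot(n))
E
```

```text
{'t': 0.0, 'q': array([-1.36350715e+00,  5.28470879e-01,  1.43388804e+00,  9.64574964e-06,
        1.18138172e+00, -1.78486795e-01]), 'qd': array([ 5.47032599e-04, -2.77734902e-06,  1.19374901e-03,  1.17844877e-03,
        4.92023832e-04,  1.28460122e-03]), 'tau': array([-1.91090080e-04, -4.42351842e+01, -1.78026152e+01, -1.09543685e-04,
        8.41391244e-03, -1.22184673e-06]), 'tcp_pos': array([ 0.23506433, -0.57835261,  0.23033525]), 'tool_rot': array([ 9.81454505e-01,  1.91692206e-01, -1.10068355e-05, -1.07394257e-03]), 'force': array([ 0.0904446 , -0.26924343,  0.07947933]), 'ft_torque': array([-0.00843093, -0.03717548,  0.00582288]), 'finger_gap': 0.99617682072361}
0.0187
scene {'fx': 465.70451181281294, 'fy': 465.70451181281294, 'cx': 253.0706230169476, 'cy': 190.72719669620278, 'k1': -0.10462584000625877, 'pose': array([[ 0.87067007,  0.21595779, -0.44192292,  0.13493829],
       [-0.4917157 ,  0.40447519, -0.77111315, -0.4938304 ],
       [ 0.01221896,  0.88868558,  0.45835427,  0.49091734],
       [ 0.        ,  0.        ,  0.        ,  1.        ]])}
side {'fx': 419.83448233521847, 'fy': 419.83448233521847, 'cx': 252.26694654372366, 'cy': 189.80938978117507, 'k1': -0.14912867527572438, 'pose': array([[ 0.80522729,  0.22376056, -0.54912678,  0.04581772],
       [-0.5928547 ,  0.28583769, -0.75287457, -0.48758979],
       [-0.0115025 ,  0.93178755,  0.36282181,  0.42943537],
       [ 0.        ,  0.        ,  0.        ,  1.        ]])}
wrist {'fx': 337.21492410216507, 'fy': 337.21492410216507, 'cx': 259.7022585648345, 'cy': 187.35157797884102, 'k1': -0.09403868115389077, 'pose': array([[ 0.37622159,  0.87964114,  0.29101335,  0.30902357],
       [-0.92652353,  0.35832729,  0.11469827, -0.54764266],
       [-0.00338471, -0.31278268,  0.94981869,  0.37269145],
       [ 0.        ,  0.        ,  0.        ,  1.        ]])}
```

View pics/scene0.png

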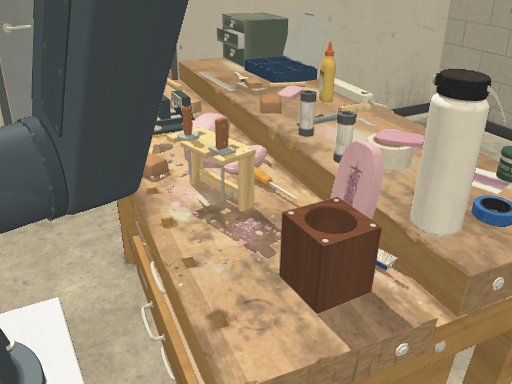

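View pics/side0.png

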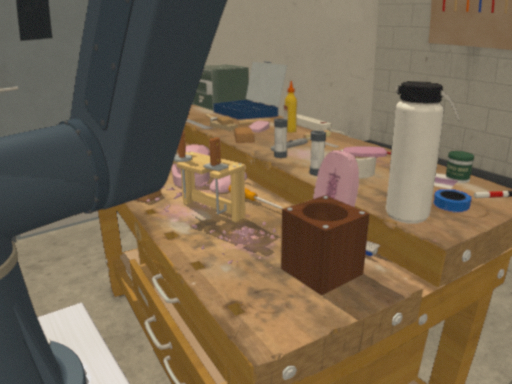

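The scene view shows the block with its mouth at about (330,219). The rack is at about (222,165), with handles at (187,120) and (222,135). The side view shows the same layout with the far tool partly hidden by the arm. I'll enlarge both objects.

```bash
python3 - <<'E'
from h import *
a=cv2.imread('pics/scene0.png')
x=cv2.resize(a[85:220,140:270],None,fx=4,fy=4,interpolation=cv2.INTER_CUBIC)
y=cv2.resize(a[190:310,270:390],None,fx=2,fy=2,interpolation=cv2.INTER_CUBIC)
im=np.zeros((540,770,3),np.uint8); im[:540,:520]=x; im[:240,525:765]=y
b=cv2.imread('pics/side0.png'); im[250:250+240,525:765]=cv2.resize(b[130:250,170:290],None,fx=2,fy=2,interpolation=cv2.INTER_CUBIC)
cv2.imwrite('pics/crop1.png',im)
E
```

```text
(no output)
```

View pics/crop1.png

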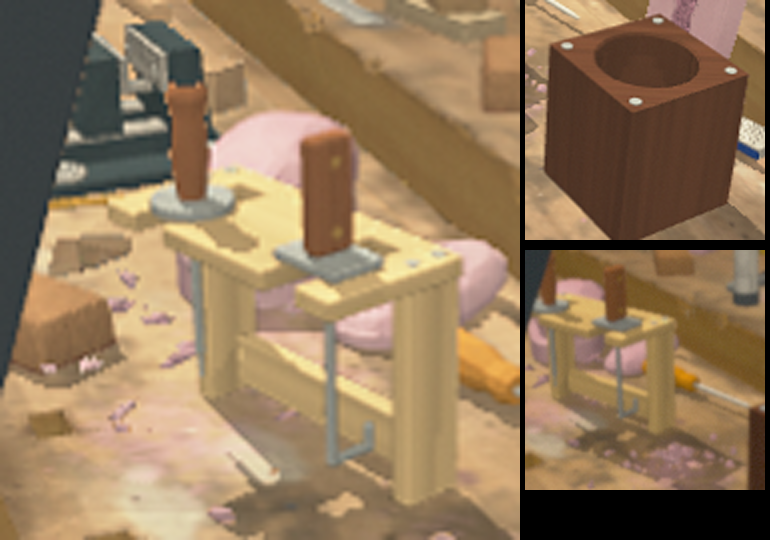

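Pixel readings: the hook, with the flat handle, hangs in the near (-y) slot. Its collar is at crop (330,258) and its hook tip at (370,425). The block's top corners are at crop (549,48), (632,111), (747,75) and (657,17).

```bash
python3 - <<'E'
from h import *
c=manip.camera_params('scene'); s=manip.camera_params('side')
f=lambda x,y:(140+x/4,85+y/4)
g=lambda x,y:(270+(x-525)/2,190+y/2)
W=np.array([plane(c,*g(*p),.125) for p in [(549,48),(632,111),(747,75),(657,17)]])
print('well',W.round(3).tolist(),W.mean(0))
print('edges',[np.linalg.norm(W[i]-W[i-1]).round(4) for i in range(4)])
print('screws',np.mean([plane(c,*g(*p),.125) for p in [(567,46),(635,100),(731,71),(657,20)]],0))
e=(W[2]-W[1]);e2=(W[3]-W[0]);print('angles x',[np.degrees(np.arctan2(v[1],v[0])).round(1) for v in (W[2]-W[1],W[3]-W[0],W[0]-W[1],W[3]-W[2])])
for n,p,z in [('colL',(275,255),.141),('colF',(325,276),.141),('colR',(385,258),.141),('htop',(328,138),.203),('hL',(302,137),.203),('hR',(350,132),.203),('hbot',(328,252),.141),
  ('rackR',(460,260),.135),('rackFR',(330,303),.135),('rackFL',(110,210),.135),('midL',(165,235),.135),('midR',(265,280),.135),('rodb',(332,464),.019),('tipbase',(368,450),.022),('tip',(370,425),.0365)]:
    print(n,plane(c,*f(*p),z).round(4))
E
```

```text
well [[0.489, 0.031, 0.125], [0.493, -0.071, 0.125], [0.598, -0.074, 0.125], [0.596, 0.032, 0.125]] [ 0.54396035 -0.02064516  0.125     ]
edges [np.float64(0.1076), np.float64(0.1023), np.float64(0.106), np.float64(0.1061)]
screws [ 0.54758553 -0.01757482  0.125     ]
angles x [np.float64(-1.8), np.float64(0.3), np.float64(92.2), np.float64(91.2)]
colL [0.4841 0.2946 0.141 ]
colF [0.4942 0.2587 0.141 ]
colR [0.5305 0.2655 0.141 ]
htop [0.5066 0.2785 0.203 ]
hL [0.4962 0.2857 0.203 ]
hR [0.52   0.2817 0.203 ]
hbot [0.509  0.2858 0.141 ]
rackR [0.5693 0.2586 0.135 ]
rackFR [0.488  0.2407 0.135 ]
rackFL [0.4387 0.4079 0.135 ]
midL [0.4512 0.3599 0.135 ]
midR [0.4722 0.2809 0.135 ]
rodb [0.5104 0.2888 0.019 ]
tipbase [0.5318 0.2888 0.022 ]
tip [0.5334 0.2891 0.0365]
```

```bash
cat >> h.py <<'E'
def rows(P,yaw=None):
    "shift (cm, tool axes) and spin (deg) to world TCP target P, tool x at yaw deg"
    s=manip.sense(); r=R.from_quat(s['tool_rot']); m=r.as_matrix(); y0=np.degrees(np.arctan2(m[1,0],m[0,0]))
    d=r.inv().apply(np.array(P)-s['tcp_pos'])*100
    print('yaw now',y0.round(2),'shift',d.round(2),'spin',None if yaw is None else round(y0-yaw,2))
E
python3 -m crank '[[[39.8,-40.8,-10],12],[[39.8,-40.8,-10],12],[[39.8,-40.8,-10],12],[[39.8,-40.8,-10],12],[[39.8,-40.8,-10],12],[[39.8,-40.8,-10],12],[[39.8,-40.8,-10],12],[[39.8,-40.8,-10],12],[[39.8,-40.8,-10],12],[[39.8,-40.8,-10],12]]'
python3 -c "
from h import *
rows([.45,-.05,.33],10)"
```

```text
t: 1.15
tcp_pos: [0.4214, -0.121, 0.3181]
tool_rot: [0.996, 0.088, 0.0, 0.0]
force: [0.7, -0.4, -0.3]
finger_gap: 1.001
yaw now 10.08 shift [ 4.06 -6.49 -1.19] spin 0.08
```

```bash
python3 -m crank '[[[4,-6.5,-1.2],0],[[4,-6.5,-1.2],0],[[4,-6.5,-1.2],0],[[4,-6.5,-1.2],0]]'
python3 -c "
from h import *
c=manip.camera_params('wrist'); np.save('w1.npy',c,allow_pickle=True); save('w1',manip.snapshot('wrist'))
print(manip.sense()['tcp_pos'])
rows([.48,.25,.32],10)"
```

```text
t: 1.55
tcp_pos: [0.4489, -0.0517, 0.3295]
tool_rot: [0.996, 0.089, -0.0, 0.0]
force: [-0.9, 0.3, -0.1]
finger_gap: 1.0
[ 0.44869136 -0.05232192  0.32936235]
yaw now 10.12 shift [  8.39 -29.21   0.92] spin 0.12
```

View pics/w1.png

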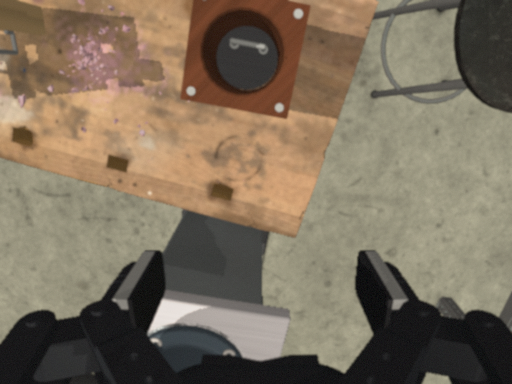

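Wrist view 1: block screws at (190,91), (279,107) and (298,14). The loop's bar runs from (235,42) to (266,48) with the disc below it. Next I'll compute the block pose and move over the rack.

```bash
python3 - <<'E'
from h import *
c=np.load('w1.npy',allow_pickle=True).item()
a,b,d=[plane(c,*p,.125) for p in [(190,91),(279,107),(298,14)]]
ctr=(a+d)/2; print('screws',a,b,d,'ctr',ctr)
for v in (b-a,d-b): print(np.linalg.norm(v),np.degrees(np.arctan2(v[1],v[0])))
for p in [(182,96),(288,117)]: print('corner',plane(c,*p,.125))
yaw=np.degrees(np.arctan2(*(d-b)[[1,0]]));r=R.from_euler('z',yaw,degrees=True)
for z in(.057,.067,.077):
    L,Rr=plane(c,235,42,z),plane(c,266,48,z); v=L-Rr
    print(z,r.inv().apply((L+Rr)/2-ctr),'baryaw',np.degrees(np.arctan2(-v[0],v[1])),np.linalg.norm(v))
E
python3 -m crank '[[[8.4,-29.2,1],0],[[8.4,-29.2,1],0],[[8.4,-29.2,1],0],[[8.4,-29.2,1],0],[[8.4,-29.2,1],0],[[8.4,-29.2,1],0],[[8.4,-29.2,1],0],[[8.4,-29.2,1],0]]'
python3 -c "
from h import *
c=manip.camera_params('wrist'); np.save('w2.npy',c,allow_pickle=True); save('w2',manip.snapshot('wrist'))
print(manip.sense()['tcp_pos'])"
```

```text
screws [0.5021272  0.03011751 0.125     ] [ 0.50208898 -0.06054348  0.125     ] [ 0.59134087 -0.06156073  0.125     ] ctr [ 0.54673403 -0.01572161  0.125     ]
0.09066099295646537 -90.02415425246811
0.08925767868164367 -0.6530014624525792
corner [0.49590539 0.03750731 0.125     ]
corner [ 0.49389718 -0.07148924  0.125     ]
0.057 [ 0.01421513 -0.00343934 -0.068     ] baryaw -0.40764777897792237 0.03637879697866921
0.067 [ 0.01341459 -0.00386378 -0.058     ] baryaw -0.40764777897786986 0.03550159313750013
0.077 [ 0.01261405 -0.00428822 -0.048     ] baryaw -0.4076477789778148 0.03462438929633102
t: 2.4
tcp_pos: [0.4807, 0.2498, 0.3189]
tool_rot: [0.996, 0.088, -0.001, 0.001]
force: [-0.1, -0.2, -0.1]
finger_gap: 1.0
[0.48066188 0.24877604 0.31903906]
```

View pics/w2.png

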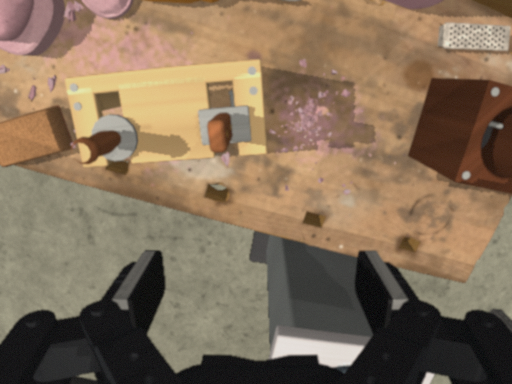

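Wrist view 2: board corners at (67,80), (261,60) and (267,152). The hook's collar corners are at (200,109), (249,107), (251,142) and (203,143), with its handle end near (219,148). I'll refine these with colour masks.

```bash
python3 - <<'E'
from h import *
c=np.load('w2.npy',allow_pickle=True).item(); im=cv2.imread('pics/w2.png')
hsv=cv2.cvtColor(im,cv2.COLOR_BGR2HSV)
sub=hsv[95:160,190:262]
gray=((sub[...,1]<60)&(sub[...,2]>90)).astype(np.uint8)
brown=((sub[...,1]>110)&(sub[...,2]<190)&(sub[...,0]<14)).astype(np.uint8)
u=((gray|brown)); 
for n,m in(('gray',gray),('brown',brown)):
    k,l,st,ce=cv2.connectedComponentsWithStats(m); i=1+np.argmax(st[1:,4]); ys,xs=np.where(l==i)
    rr=cv2.minAreaRect(np.c_[xs,ys].astype(np.float32)); print(n,st[i],cv2.boxPoints(rr).round(1).tolist())
    if n=='gray': 
        P=[plane(c,x+190,y+95,.141) for x,y in cv2.boxPoints(rr)]; P=np.array(P);print(P.round(4),P.mean(0),[np.linalg.norm(P[j]-P[j-1]).round(4) for j in range(4)],[np.degrees(np.arctan2(*(P[j]-P[j-1])[[1,0]])).round(1) for j in range(4)])
for n,p,z in [('TL',(67,80),.135),('TR',(261,60),.135),('BR',(267,152),.135),('s',(74,87),.135),('s',(251,71),.135),('htop',(219,148),.203),('hbase',(222,120),.141)]: print(n,plane(c,*p,z).round(4))
yy=brown; 
for r in range(5,60,3): 
    x=np.where(yy[r])[0]; print(r+95, (x.min()+190,x.max()+190) if len(x) else None, end=' ')
E
```

```text
gray [   8    0   53   50 1155] [[6.400000095367432, 3.700000047683716], [56.20000076293945, -1.7999999523162842], [61.5, 45.70000076293945], [11.699999809265137, 51.29999923706055]]
[[0.5298 0.3194 0.141 ]
 [0.5427 0.2746 0.141 ]
 [0.4998 0.2623 0.141 ]
 [0.4862 0.3088 0.141 ]] [0.51462641 0.29129808 0.141     ] [np.float64(0.045), np.float64(0.0466), np.float64(0.0446), np.float64(0.0484)] [np.float64(13.7), np.float64(-74.0), np.float64(-164.0), np.float64(106.4)]
brown [ 18  19  23  39 655] [[16.799999237060547, 20.0], [38.70000076293945, 18.299999237060547], [41.599998474121094, 56.29999923706055], [19.799999237060547, 57.900001525878906]]
TL [0.5272 0.4471 0.135 ]
TR [0.5742 0.2665 0.135 ]
BR [0.4903 0.2454 0.135 ]
s [0.5216 0.4398 0.135 ]
s [0.5629 0.2738 0.135 ]
htop [0.5013 0.2868 0.203 ]
hbase [0.5144 0.2931 0.141 ]
100 None 103 None 106 None 109 None 112 None 115 (np.int64(218), np.int64(228)) 118 (np.int64(214), np.int64(229)) 121 (np.int64(210), np.int64(229)) 124 (np.int64(208), np.int64(229)) 127 (np.int64(208), np.int64(229)) 130 (np.int64(208), np.int64(230)) 133 (np.int64(209), np.int64(230)) 136 (np.int64(209), np.int64(230)) 139 (np.int64(210), np.int64(229)) 142 (np.int64(210), np.int64(228)) 145 (np.int64(210), np.int64(227)) 148 (np.int64(211), np.int64(226)) 151 (np.int64(214), np.int64(223)) 154 None
```

```bash
python3 - <<'E'
from h import *
c=np.load('w2.npy',allow_pickle=True).item()
P=np.array([plane(c,*p,.141) for p in [(200,109),(249,107),(251,142),(203,143)]]);print(P.round(4),P.mean(0))
rows([.508,.288,.245],12)
E
```

```text
[[0.5211 0.3149 0.141 ]
 [0.5307 0.27   0.141 ]
 [0.4985 0.2626 0.141 ]
 [0.4895 0.308  0.141 ]] [0.50995926 0.28887741 0.141     ]
yaw now 10.05 shift [ 3.39 -3.39  7.39] spin -1.95
```

```bash
python3 -m crank '[[[3.5,-3.4,7.4],-2.5],[[3.5,-3.4,7.4],-2.5],[[3.5,-3.4,7.4],-2.5],[[3.5,-3.4,7.4],-2.5],[[3.5,-3.4,7.4],-2.5]]' 6
python3 -c "
from h import *
c=manip.camera_params('wrist'); np.save('w3.npy',c,allow_pickle=True); save('w3',manip.snapshot('wrist'))
print(manip.sense()['tcp_pos'])
rows([.509,.2885,.150],12.5)"
```

```text
t: 2.95
tcp_pos: [0.5098, 0.2882, 0.2472]
tool_rot: [0.994, 0.109, 0.001, 0.0]
force: [-0.1, 0.2, 0.4]
finger_gap: 0.702
[0.50990823 0.28855306 0.24763961]
yaw now 12.5 shift [-0.12 -0.01  9.76] spin -0.0
```

View pics/w3.png

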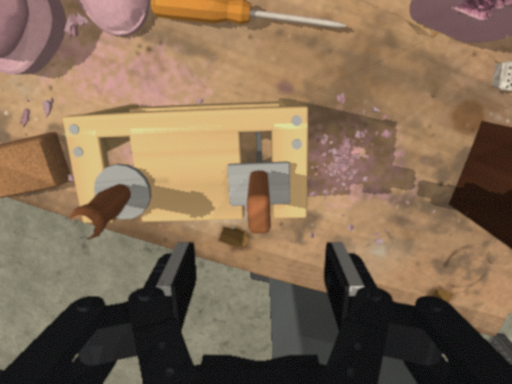

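Wrist view 3: the collar spans (228,164) to (290,206) and the handle is centred at column 259, midway between the fingers. The alignment is good, so I'll descend and grip.

```bash
python3 - <<'E'
from h import *
c=np.load('w3.npy',allow_pickle=True).item()
P=np.array([plane(c,*p,.141) for p in [(228,164),(290,162),(290,205),(230,206)]]);print(P.round(4),P.mean(0))
Q=np.array([plane(c,*p,.135) for p in [(65,118),(307,106),(307,217)]]);print(Q.round(4),[np.degrees(np.arctan2(*v[[1,0]])) for v in (Q[1]-Q[0],Q[1]-Q[2])])
E
python3 -m crank '[[[-0.1,0,3],-0.5],[[-0.1,0,6],-0.5],[[-0.1,0,8.5],-0.5],[[-0.1,0,9.8],-0.5],[[-0.1,0,9.8],-0.5],[[-0.1,0,9.8],-0.5]]'
python3 -m crank '[[[0,0,0],0],[[0,0,0],0],[[0,0,0],0],[[0,0,0],0],[[0,0,0],0],[[0,0,0],0],[[0,0,0],0],[[0,0,0],0]]' 0 60
```

```text
[[0.5208 0.3166 0.141 ]
 [0.5325 0.271  0.141 ]
 [0.4987 0.2625 0.141 ]
 [0.4876 0.3086 0.141 ]] [0.50991218 0.28968005 0.141     ]
[[0.5284 0.4477 0.135 ]
 [0.5755 0.2681 0.135 ]
 [0.4893 0.2452 0.135 ]] [np.float64(-75.31491980256477), np.float64(14.874679796124283)]
t: 3.6
tcp_pos: [0.5091, 0.2897, 0.1491]
tool_rot: [0.993, 0.114, 0.001, -0.0]
force: [-0.9, -0.7, 1.3]
finger_gap: 0.704
t: 4.4
tcp_pos: [0.5087, 0.2898, 0.1487]
tool_rot: [0.993, 0.114, 0.001, -0.0]
force: [-0.4, -0.1, 5.1]
finger_gap: 0.155
```

```bash
python3 -m crank '[[[0,0,-1],0],[[0,0,-3],0],[[0,0,-6],0],[[0,0,-9],0],[[0,0,-12],0],[[0,0,-14.5],0],[[0,0,-14.5],0],[[0,0,-14.5],0]]'
python3 - <<'E'
from h import *
s=manip.sense();print(s['force'],s['finger_gap'])
# rod target in block frame (-26,0): ctr (.547,-.017) yaw -0.5; hook offset from TCP +1mm x
r=R.from_euler('z',-.5,degrees=True)
t=r.apply([-.026-.001,0,0])+[.547,-.017,s['tcp_pos'][2]]
print(t); rows(t,-.5)
E
```

```text
t: 5.2
tcp_pos: [0.5077, 0.2895, 0.2926]
tool_rot: [0.993, 0.114, -0.0, 0.0]
force: [0.9, -0.3, -1.0]
finger_gap: 0.158
[ 0.90353306 -0.2541354  -0.98274451] 0.15775140736765972
[ 0.52000103 -0.01676438  0.2926341 ]
yaw now 13.11 shift [-5.75 30.11  0.  ] spin 13.61
```

```bash
python3 -m crank '[[[-1,5,0],3],[[-2,10,0],6],[[-3,15,0],9],[[-4,20,0],12],[[-5,24,0],13.6],[[-5.7,27,0],13.6],[[-5.7,29,0],13.6],[[-5.7,30.1,0],13.6],[[-5.7,30.1,0],13.6],[[-5.7,30.1,0],13.6]]'
python3 - <<'E'
from h import *
s=manip.sense();print(s['tcp_pos'],s['force'])
c=manip.camera_params('wrist'); np.save('w4.npy',c,allow_pickle=True); a=manip.snapshot('wrist'); b=manip.snapshot('scene')
save('w4',a);save('s4',b)
save('c4',np.hstack([cv2.resize(a[40:340,160:360],None,fx=2,fy=2)[:600],cv2.resize(b[110:310,260:400],(400,600))[:,:400]]))
E
```

```text
t: 6.2
tcp_pos: [0.5202, -0.0157, 0.2918]
tool_rot: [1.0, -0.004, -0.001, -0.001]
force: [0.1, 0.4, -1.6]
finger_gap: 0.158
[ 0.52019783 -0.01565457  0.29177926] [ 0.14713503  0.4234876  -1.56926636]
```

View pics/c4.png

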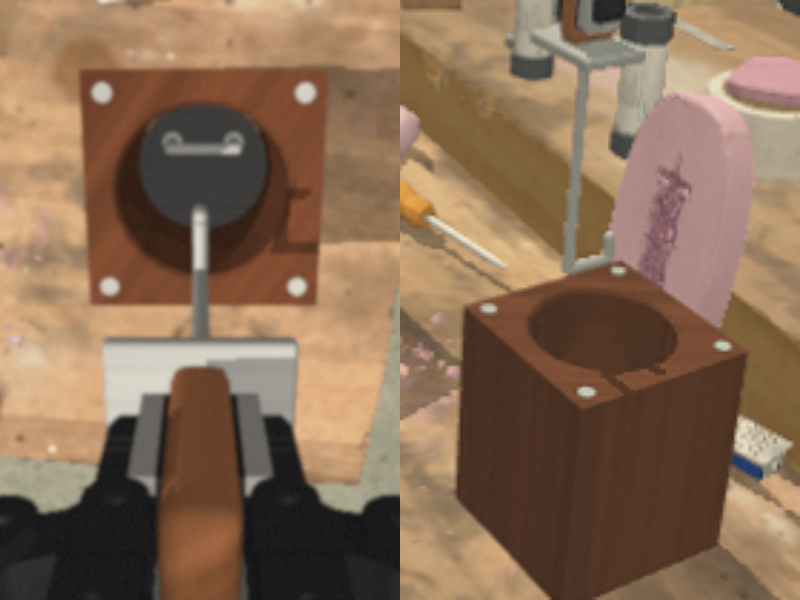

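Close view: screws at crop (101,93), (305,92), (297,286) and (110,287). The bar is centred at (203,149) and the hook tip is at (200,212). The hook is held upright and points +x.

```bash
python3 - <<'E'
from h import *
c=np.load('w4.npy',allow_pickle=True).item(); f=lambda x,y:(160+x/2,40+y/2)
S=np.array([plane(c,*f(*p),.125) for p in [(101,93),(305,92),(297,286),(110,287)]]);ctr=S.mean(0);print(S.round(4),ctr)
print([np.degrees(np.arctan2(*v[[1,0]])).round(2) for v in (S[0]-S[3],S[1]-S[2],S[0]-S[1],S[3]-S[2])])
for z in(.055,.065,.075,.08): print(z,(plane(c,*f(203,149),z)-ctr).round(4),(plane(c,*f(173,141),z)-plane(c,*f(233,141),z)).round(4))
s=manip.sense(); z=s['tcp_pos'][2]-.0137-.0985
print('tip',z,plane(c,*f(200,212),z)-ctr, 'tcp-ctr',s['tcp_pos']-ctr)
E
```

```text
[[ 0.5921  0.0288  0.125 ]
 [ 0.5918 -0.0616  0.125 ]
 [ 0.5016 -0.061   0.125 ]
 [ 0.5018  0.029   0.125 ]] [ 0.54682253 -0.01621393  0.125     ]
[np.float64(-0.14), np.float64(-0.37), np.float64(89.81), np.float64(89.88)]
0.055 [ 0.0126 -0.0002 -0.07  ] [0.0003 0.0332 0.    ]
0.065 [ 0.0136 -0.0001 -0.06  ] [0.0003 0.0323 0.    ]
0.075 [ 0.0147 -0.0001 -0.05  ] [0.0003 0.0314 0.    ]
0.08 [ 0.0153 -0.0001 -0.045 ] [0.0003 0.031  0.    ]
tip 0.18005844945495322 [0.00228858 0.00137225 0.05505845] tcp-ctr [-0.02649162  0.00102837  0.16725845]
```

```bash
python3 -m crank '[[[-0.2,0.1,0],0],[[-0.2,0.1,2],0],[[-0.2,0.1,4],0],[[-0.2,0.1,6],0],[[-0.2,0.1,8],0],[[-0.2,0.1,9],0],[[-0.2,0.1,10],0],[[-0.2,0.1,10],0],[[-0.2,0.1,10],0]]'
python3 -m crank '[[[0,0,0.5],0],[[0,0,1],0],[[0,0,1.5],0],[[0,0,2],0],[[0,0,2],0]]'
```

```text
t: 7.2
tcp_pos: [0.5193, -0.0174, 0.1932]
tool_rot: [1.0, -0.004, 0.0, 0.0]
force: [-0.3, 0.6, -1.0]
finger_gap: 0.156
t: 7.7
tcp_pos: [0.5183, -0.0174, 0.1719]
tool_rot: [1.0, -0.004, -0.001, -0.0]
force: [-0.2, -0.6, -1.0]
finger_gap: 0.157
```

```bash
python3 -m crank '[[[0,0,0.4],0],[[0,0,0.8],0],[[0,0,0.8],0]]'; python3 -m crank '[[[0,0,0.3],0],[[0,0,0.6],0],[[0,0,0.6],0]]'
```

```text
t: 8.0
tcp_pos: [0.5184, -0.0174, 0.1641]
tool_rot: [1.0, -0.004, -0.001, -0.0]
force: [0.2, -0.1, -0.9]
finger_gap: 0.154
t: 8.3
tcp_pos: [0.5188, -0.0175, 0.1585]
tool_rot: [1.0, -0.004, -0.0, -0.0]
force: [0.0, 0.1, -0.9]
finger_gap: 0.151
```

```bash
python3 -m crank '[[[0,0,0.2],0],[[0,0,0.4],0],[[0,0,0.4],0]]'; python3 -m crank '[[[0,0,0.2],0],[[0,0,0.3],0],[[0,0,0.3],0]]'
```

```text
t: 8.6
tcp_pos: [0.5189, -0.0175, 0.1547]
tool_rot: [1.0, -0.004, 0.0, 0.0]
force: [-0.9, -0.2, -0.9]
finger_gap: 0.157
t: 8.9
tcp_pos: [0.5189, -0.0175, 0.1516]
tool_rot: [1.0, -0.004, 0.0, 0.0]
force: [0.9, 0.1, 0.6]
finger_gap: 0.157
```

```bash
python3 -m crank '[[[0,0,-0.7],0],[[0,0,-0.7],0],[[0.5,0,-0.7],0],[[1,0,-0.7],0],[[1.4,0,-0.7],0],[[1.4,0,-0.7],0]]'; python3 -m crank '[[[0.4,0,0],0],[[0.8,0,0],0],[[1.3,0,0],0],[[1.3,0,0],0]]'
```

```text
t: 9.5
tcp_pos: [0.5338, -0.0177, 0.1586]
tool_rot: [1.0, -0.004, 0.0, 0.0]
force: [0.9, 0.4, -1.0]
finger_gap: 0.155
t: 9.9
tcp_pos: [0.5469, -0.0179, 0.1588]
tool_rot: [1.0, -0.004, 0.001, 0.0]
force: [-0.2, -0.2, -0.7]
finger_gap: 0.158
```

```bash
python3 -m crank '[[[0,0,-0.5],0],[[0,0,-1],0],[[0,0,-1.5],0],[[0,0,-2],0],[[0,0,-2.5],0],[[0,0,-3],0],[[0,0,-3.5],0]]'; python3 -m crank '[[[0,0,-1],0],[[0,0,-2],0],[[0,0,-3],0],[[0,0,-4],0],[[0,0,-5],0],[[0,0,-6],0],[[0,0,-6],0]]'
```

```text
t: 10.6
tcp_pos: [0.5456, -0.0177, 0.1933]
tool_rot: [1.0, -0.004, -0.0, -0.0]
force: [2.0, -0.6, -8.2]
finger_gap: 0.151
t: 11.3
tcp_pos: [0.5461, -0.0177, 0.2558]
tool_rot: [1.0, -0.004, 0.001, 0.0]
force: [-0.3, 0.7, -1.2]
finger_gap: 0.157
```

```bash
python3 - <<'E'
from h import *
a=manip.snapshot('wrist'); b=manip.snapshot('scene')
save('c5',np.hstack([cv2.resize(a[40:340,160:360],None,fx=2,fy=2),cv2.resize(b[110:310,260:400],(400,600))]))
E
```

```text
(no output)
```

View pics/c5.png

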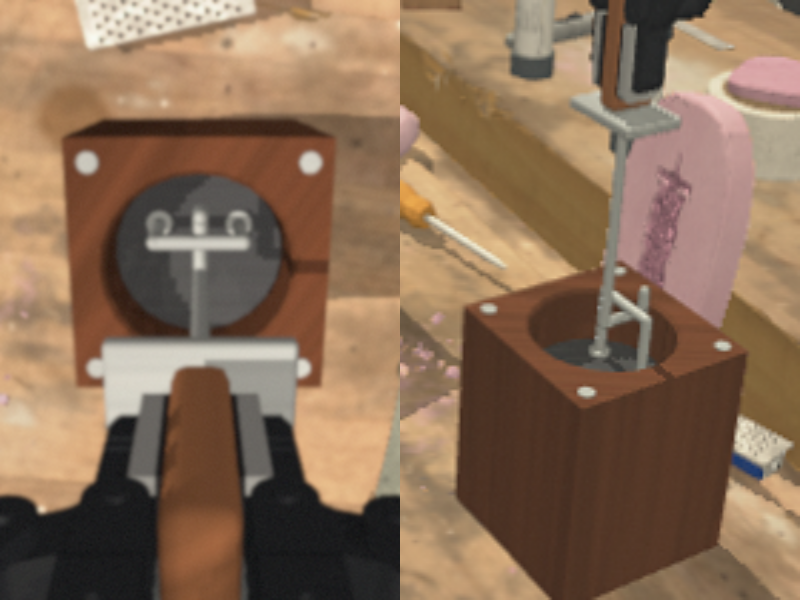

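The hook has caught the bar and the eye is most of the way up; the loop's top is at (640,300) in the right-hand view. I'll draw on to the stop.

```bash
python3 -m crank '[[[0,0,-0.6],0],[[0,0,-1.2],0],[[0,0,-1.8],0],[[0,0,-2.3],0],[[0,0,-2.5],0],[[0,0,-2.5],0]]'; python3 -m crank '[[[0,0,-0.1],0],[[0,0,-0.2],0],[[0,0,-0.3],0]]'
```

```text
t: 12.0
tcp_pos: [0.5457, -0.0177, 0.2791]
tool_rot: [1.0, -0.004, -0.0, -0.0]
force: [0.5, 0.6, -6.3]
finger_gap: 0.156
t: 12.3
tcp_pos: [0.5457, -0.0177, 0.2815]
tool_rot: [1.0, -0.004, -0.0, -0.0]
force: [0.7, 0.8, -8.3]
finger_gap: 0.153
```

```bash
python3 -m crank '[[[0,0,0.5],0],[[0,0,1],0],[[0,0,1.6],0],[[0,0,1.9],0],[[0,0,1.9],0]]'; python3 -m crank '[[[-0.5,0,0],0],[[-1,0,0],0],[[-1.5,0,0],0],[[-2,0,0],0],[[-2.5,0,0],0],[[-3,0,0],0],[[-3.6,0,0],0],[[-4,0,0],0],[[-4,0,0],0]]'
```

```text
t: 12.8
tcp_pos: [0.5455, -0.0177, 0.2622]
tool_rot: [1.0, -0.004, -0.001, -0.0]
force: [0.6, -0.6, -1.2]
finger_gap: 0.154
t: 13.7
tcp_pos: [0.5051, -0.0173, 0.2627]
tool_rot: [1.0, -0.004, -0.0, -0.0]
force: [0.0, -0.1, -0.7]
finger_gap: 0.157
```

```bash
python3 -c "
from h import *
rows([.5087,.2898,.300],13.1)"
```

```text
yaw now -0.5 shift [  0.08 -30.71  -3.72] spin -13.6
```

```bash
python3 -m crank '[[[0,0,-2],0],[[0,-2,-3.7],0],[[0,-6,-3.7],-2],[[0,-11,-3.7],-4],[[0,-16,-3.7],-7],[[0,-21,-3.7],-10],[[0,-25,-3.7],-13.6],[[0,-28,-3.7],-13.6],[[0,-30,-3.7],-13.6],[[0,-30.7,-3.7],-13.6]]'
python3 -m crank '[[[0,0,0],0],[[0,0,0],0]]'
python3 - <<'E'
from h import *
rows([.5087,.2898,.1490],13.1)
a=manip.snapshot('wrist'); b=manip.snapshot('scene')
save('c6',np.hstack([cv2.resize(a[40:340,160:360],None,fx=2,fy=2),cv2.resize(b[85:310,170:390],(400,409))[:409] if 0 else cv2.copyMakeBorder(cv2.resize(b[85:310,170:390],(400,409)),0,191,0,0,0)]))
E
```

```text
t: 14.7
tcp_pos: [0.5083, 0.2918, 0.2995]
tool_rot: [0.993, 0.115, 0.0, -0.0]
force: [-0.2, -0.7, -1.3]
finger_gap: 0.152
t: 14.9
tcp_pos: [0.5085, 0.2887, 0.2995]
tool_rot: [0.993, 0.114, -0.0, 0.0]
force: [-0.3, 0.2, -1.9]
finger_gap: 0.152
yaw now 13.07 shift [ 0.05 -0.11 15.05] spin -0.03
```

View pics/c6.png

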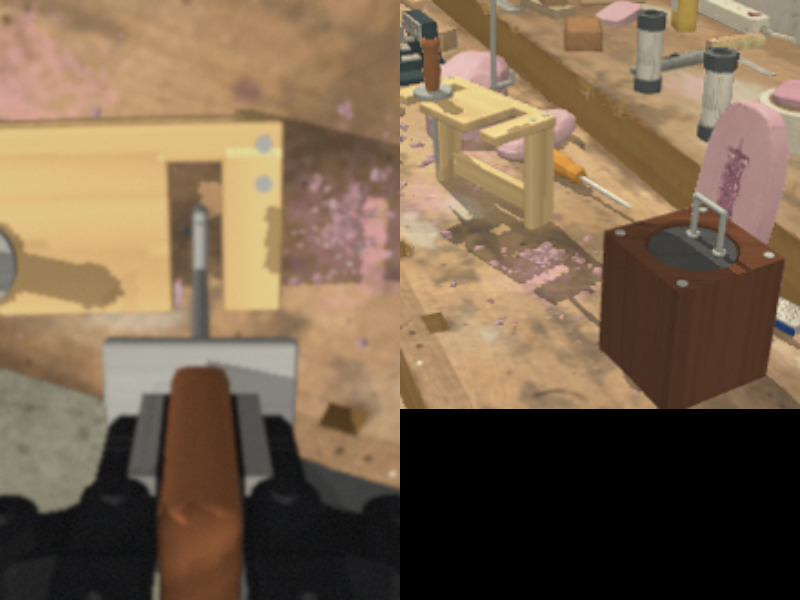

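The eye stands up with its loop above the block (right view, loop at (708,225)). In the left view the hook tip at (200,212) is over the slot (columns 169 to 223). I'll lower it in.

```bash
python3 -m crank '[[[0,-0.1,2],0],[[0,-0.1,4],0],[[0,-0.1,6],0],[[0,-0.1,8],0],[[0,-0.1,10],0],[[0,-0.1,12],0],[[0,-0.1,13],0],[[0,-0.1,14],0],[[0,-0.1,14.5],0],[[0,-0.1,14.5],0]]'
python3 -m crank '[[[0,0,0.2],0],[[0,0,0.4],0],[[0,0,0.5],0],[[0,0,0.5],0]]'
```

```text
t: 16.0
tcp_pos: [0.5083, 0.2904, 0.1545]
tool_rot: [0.993, 0.114, -0.0, 0.0]
force: [-0.0, -0.0, -1.9]
finger_gap: 0.16
t: 16.4
tcp_pos: [0.5083, 0.2907, 0.1498]
tool_rot: [0.993, 0.114, 0.0, -0.0]
force: [0.1, 0.2, -1.2]
finger_gap: 0.161
```

```bash
python3 -m crank '[[[0,0,0.1],0],[[0,0,0.15],0],[[0,0,0.15],0]]'; python3 -m crank '[[[0,0,0],0],[[0,0,0],0],[[0,0,0],0],[[0,0,0],0],[[0,0,0],0],[[0,0,0],0],[[0,0,0],0]]' 5
```

```text
t: 16.7
tcp_pos: [0.5084, 0.2907, 0.1487]
tool_rot: [0.993, 0.114, 0.0, -0.0]
force: [-1.4, -0.1, 3.1]
finger_gap: 0.154
t: 17.4
tcp_pos: [0.5083, 0.2906, 0.1482]
tool_rot: [0.993, 0.114, 0.0, 0.0]
force: [0.1, 0.5, -0.1]
finger_gap: 0.586
```

```bash
python3 -m crank '[[[0,0,-1],0],[[0,0,-3],0],[[0,0,-6],0],[[0,0,-9],0],[[0,0,-12],0],[[0,0,-15],0],[[0,0,-15],0],[[0,0,-15],0],[[0,0,-15],0]]'
python3 - <<'E'
from h import *
a=manip.snapshot('wrist'); b=manip.snapshot('scene'); np.save('w7.npy',manip.camera_params('wrist'),allow_pickle=True); save('w7',a)
save('c7',np.hstack([a[20:320,:],cv2.resize(b[85:310,170:390],(288,300))])[:, :800])
E
```

```text
t: 18.3
tcp_pos: [0.5074, 0.2903, 0.2974]
tool_rot: [0.993, 0.114, -0.001, 0.0]
force: [-0.0, -0.2, -0.5]
finger_gap: 0.59
```

View pics/c7.png

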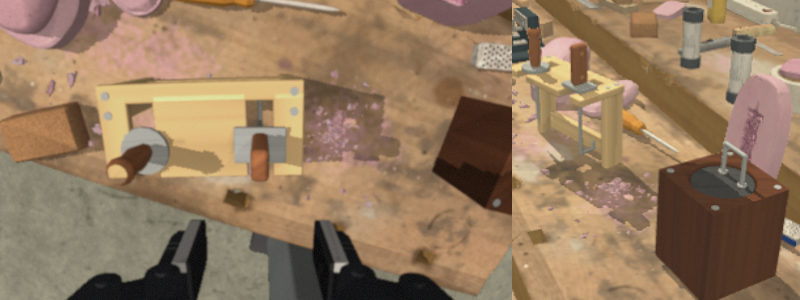

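The hook hangs upright in its slot with its collar flat at (259,145). The eye's loop stands above the block and the gripper is clear, so I'm handing in.

```bash
python3 -c "
from station import manip
s=manip.sense();print(s['t'],s['force']);print(manip.sign_off())"
```

```text
18.4 [-0.11184627 -0.41878004 -0.17786841]
the job is handed in; nothing more can be done
None
```

I drew the eye up to about 0.104 m of its 0.105 m travel, hung the pull hook back upright in its slot, and handed the job in at 18.4 s. `sign_off` gives no verdict, so I can't confirm how it was judged.

- **Drawing up:** I gripped the hook by its handle and lowered it down the near side of the bore. I then moved it under the loop's bar and lifted. The pull was about 7–8 N, as expected. The 0.104 m comes from the arm's height, because the joint value cannot be read directly.
- **Hanging back:** I unhooked without noticeable force on the eye and lowered the hook into the slot it came from. I released it within about 1 mm of where I had picked it up.
- **Last checks:** The final pictures show the loop standing above the block, the hook upright with its collar flat on the board, and the gripper well clear. I judged the hook's final pose by eye and from the release position, and did not measure it again.
- **Disagreement:** Two early camera estimates of the eye's starting height differed by about 10 mm. I settled it by lowering the hook until it barely reached the disc, at about 4 mm. No checks failed.

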